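# Switch on the guarded UV lamps of a transilluminator

## Robot

A 6-joint arm with a two-finger parallel gripper is mounted at the origin on the work surface. World frame = base frame: x ahead of the robot, y to its left, z up, the work surface at z = 0. Lengths are in m, angles in degrees, forces in N, time in s.
With the tool pointing down it reaches from about 0.275 to 1 m from the base axis. Payload 8.4 kg.
Tool frame: the origin (TCP) lies at the very end of the fingers, on their centre line; the grasp point (between the pads) lies 19 mm behind it; z points along the fingers, y is the line along which they close (so a half turn about z gives the same grasp; the last joint's range is limited). The gripper opens to 85 mm and grips with 20 to 120 N. Pads are 22 mm wide; open, the fingers measure 114 mm over their backs; the gripper's body (76 mm by 85 mm) begins 54 mm behind the grasp point. The pads swing forward as they close: fully open they stand 13 mm farther back than shut.
Start: joints at [70.508, 20.225, 93.587, -0, 66.188, -0.138], TCP at [0.207, 0.59, 0.231] pointing down, gripper open.
Joint ranges: [-150.9, 150.9], [-52.94, 120.26], [3.33, 152.33], [-74.26, 254.26], [0, 154.13], [-172.89, 172.89]. Speed limits (degrees/s): [127.2, 127.2, 159.86, 180, 180, 180].

## Interface

Orientations are given as a 3x3 rotation matrix whose columns are the frame's x, y, z axes.
In Python, from rig import arm, grab_frame gives the robot as it stands.
- The arm moves only by the tool drive_tool, never from a script. Its argument "series" is a list of rows, each a list of 7 numbers: the shift along the tool's x, y, z in m, then the turn, a rotation vector about the tool's x, y, z in degrees, then the opening, from 0 (shut) to 1 (fully open). A call has 1 to 10 rows; each row shifts and turns the commanded pose from where the row before left it, along the tool's axes as they then stand; what a row does not reach is not made up. A row lasts 1/10 s, in which the tool goes at most 50 mm and 8.59 degrees, less where a joint would pass 70% of its speed; a pose out of reach is approached as far as the arm can. A call with a gripper value outside its range is refused whole. The fingers move at their own pace and stop on an object; "newtons" is the grip in N (left out, the last holds). Time passes only in rows, so rows that do not move let the fingers close. It gives the time, the measured TCP pose, the force, the opening and the grip force at its end, in the units of the state.
- arm.observe(): the state, without advancing time (a new reading comes with each control period).
- grab_frame(name): name is "scene" or "top" or "wrist"; returns a dict with "frame" (384x512x3 uint8, red, green, blue), "z_map" (384x512 float32, m along the optical axis (not along the pixel's ray), 0 where there is no reading), "vertical_fov" (degrees; the focal length in pixels is half the picture's height over the tangent of half this angle, whatever the lens; pixels are square), "cx", "cy" (the principal point, pixels), "origin" and "attitude" of the camera in the world. Camera axes: x right, y up, looking along -z (the intrinsics and any distortion apply to the point x, -y, -z); pixel columns grow to the right and rows downward; lengths in m; the calibration is good to about 2 mm. A picture is of the moment at which its call begins.
- arm.finish_job(): hands the job in; it is judged then, once.
The state is a dict: "time": time; "joint_positions": joint angles; "joint_velocities": joint speeds; "joint_efforts": joint torques, N m; "ee_pos": TCP position; "eef_rot": TCP orientation; "wrist_force": force on the tool from outside, world axes, zero at the start; "moment": the same for the moment, N m; "grip_width": finger opening in m; "grip_force": force on a finger pad.
Only numpy, scipy, OpenCV 4.12 (cv2) and the standard library are available. Lean on these libraries where they do the work, as an engineer would, in place of code of your own. Each camera call takes 0.05 s, during which the arm holds its last target. There are 200 camera calls.

## Task

Switch on the UV lamps of the transilluminator so that the dish on it can be viewed: with the fingertips, lift the red hinged guard by its front lip, push the toggle beneath it over to the far side (towards the guard's hinge) until it snaps, then draw the fingers back out and let the guard fall shut over it. Work gently and only by touching: do not grip or pinch anything, do not shove or lift the instrument, and leave its black dial and everything else on the bench as it is.

Things in the scene. Friction and masses are not known exactly. Their poses are not given: they have to be found in the camera images.
- transilluminator: Loose cream box on rubber feet, 320 (x) x 250 (y) x 88 mm high, about 3 kg. Origin: centre of its underside. Its +x points from its control edge (near the robot) to its rear. On its flat top (88 mm up): a violet UV window with the dish (x -18 to 138 mm), and before it a grey strip with the red guard (y = -60 mm) and the black dial (x = -95, y = +65 mm). It stands left or right.
- guard_hinge (a point): Middle of the guard's hinge line, fixed to the instrument at (-62, -60, +108) mm from its origin: 20 mm above the flat top. The hinge line runs along the instrument's y.
- guard_lip (a point): Middle of the lower front edge of the guard's finger lip; moves with the guard. Shut, it is 62 mm before the hinge line and 12 mm above it: 32 mm of free height over the instrument's top. The guard is a see-through red box cover 56 mm wide (51 inside), 54 mm high, open below; its front wall ends level with the lip, its cheeks 20 mm up. The opaque lip is 36 mm wide, 3 mm thick, sticks out 10 mm.
- guard (a joint): Guard angle in rad: 0 shut, grows as the lip rises and swings back over the hinge, stop at 1.75. It weighs 40 g and has a light closing spring (under 1 N at the lip): from any angle it falls shut by itself within a second when nothing holds it up.
- toggle_tip (a point): End of the steel toggle (11 mm thick there); moves with it. Its pivot lies 27 mm before the hinge line (instrument -x) and 8 mm above the instrument's top, in the middle of the guard's width; 42 mm from pivot to tip. Off, it leans 0.34 rad to the control edge; on, 0.34 rad towards the hinge.
- toggle (a joint): Toggle angle in rad: 0 off (leaning to the control edge), 0.68 on (leaning to the hinge), with stops at both. Over-centre: about 1 N at the tip gets it going, and a little past 0.34 it tips over by itself and stays. It fits under the shut guard either way.
- dial (a joint): The instrument's intensity dial, black, 38 mm across, 16 mm tall: rad turned from its present setting; to be left alone.
- dish: Closed clear Petri dish, 93 mm across, 16 mm tall, lying on the violet window; origin at the centre of its underside. Bystander.
- gel_tank: Clear fixed gel tank with lid, 206 x 156 mm, about 107 mm tall over its two posts; origin under its centre. Bystander.
- reagent: Small bottle with blue cap, 44 mm across, 85 mm tall, loose, in front of the instrument's dial half; origin at the centre of its underside. Bystander.
- tip_box: Blue pipette tip box full of tips, 122 x 84 x 67 mm, loose; origin under its centre. Bystander.
- pipette: Cream and blue pipette lying on the bench at the left, 230 mm long, 27 mm thick, along its x; origin under it, near its middle. Bystander.
- tube_rack: Orange rack of small tubes, 70 x 200 x 50 mm, loose; origin under its centre. Bystander.
- marker: White marker pen with blue cap, 130 mm long, 14 mm thick, lying along its x; origin under its middle. Bystander.

How it is judged (in metres and radians):
On the way, in this order (a step that is already met when the one before it is completed fails the run):
1. the guard has been lifted with the toggle still off (value of joint guard above 0.2 rad and value of joint toggle below 0.3 rad), for 0.05 s.
2. the toggle has been flipped on under the raised guard (value of joint toggle above 0.58 rad and value of joint guard above 0.2 rad), for 0.05 s.
3. the guard has fallen shut with the toggle on (value of joint toggle above 0.58 rad and value of joint guard below 0.06 rad), for 0.2 s.
At the end, for the whole second after the job is handed in: The toggle stands on (beyond 0.58 of 0.68 rad), the guard is shut over it (under 0.06 rad), the instrument has moved under 15 mm and is at rest, its dial turned under 0.2 rad, the dish moved under 25 mm, the bottle upright and moved under 20 mm (all of step 3 and distance of transilluminator from where it was at the start of the episode below 0.015 m and linear speed of transilluminator below 0.01 m/s and distance of dish from where it was at the start of the episode below 0.025 m and distance of reagent from where it was at the start of the episode below 0.02 m and angle between reagent's own z axis and vertical below 0.2 rad and value of joint dial between -0.2 and 0.2 rad); the robot touches nothing.
It fails at once if the instrument is shoved or lifted by more than 15 mm, or tipped (distance of transilluminator from where it was at the start of the episode above 0.015 m or angle between transilluminator's own z axis and vertical above 0.06 rad).
It fails at once if the guard is pinched or forced (over 18 N) (contact force between the fingers and guard above 18 N).
It fails at once if the toggle is pinched or forced (over 25 N) (contact force between the fingers and toggle above 25 N).
It fails at once if the dial is turned (value of joint dial above 0.2 rad or value of joint dial below -0.2 rad).
It fails at once if the dish or a bystander on the bench is moved by 20 to 25 mm, lifted or knocked over (distance of dish from where it was at the start of the episode above 0.025 m or distance of any of reagent, tip_box, pipette, tube_rack, marker from where it was at the start of the episode above 0.02 m or angle between reagent's own z axis and vertical above 0.3 rad).
It also fails if it takes over 38 s, if anything falls off the work surface, if the arm or the gripper's body presses on something with over 40 N, if the wrist force passes 120 N, or if a joint passes its speed limit or range.

## Working session

There is one attempt and no reset: what is moved stays moved. The work goes in short steps, Python scripts to look and compute and a tool call to move; the robot and the scene stay as the last step left them, time stands still between calls to the robot, and variables do not carry over. Pictures are saved under pics/ and viewed, at most 10 in all, crops included, and the job is handed in when it is done.

Besides the shell and the picture viewer there is one more tool, called after "Request:" as name([rows], argument=value, ...), one row to a line, values as JSON. drive_tool: Moves the arm, as the interface text tells. Its arguments: {"type":"object","properties":{"series":{"type":"array","items":{"type":"array","items":{"type":"number"}}},"newtons":{"type":"number"}},"required":["series"]}

```bash
mkdir -p pics; cat > h.py <<'E'
import numpy as np, cv2
from rig import arm, grab_frame
def cloud(f):
    H,W=f["z_map"].shape
    F=H/2/np.tan(np.radians(f["vertical_fov"])/2)
    v,u=np.mgrid[:H,:W]; z=f["z_map"].astype(float)
    p=np.stack([(u-f["cx"])/F*z,-(v-f["cy"])/F*z,-z],-1)
    return p@np.array(f["attitude"]).T+np.array(f["origin"])
def save(f,n,crop=None,s=1):
    im=f["frame"][...,::-1]
    if crop: a,b,c,d=crop; im=im[b:d,a:c]
    cv2.imwrite(n,cv2.resize(im,None,fx=s,fy=s,interpolation=cv2.INTER_CUBIC))
E
python3 - <<'E'
from h import *
for n in("scene","top"):
    f=grab_frame(n); np.savez(n,P=cloud(f),im=f["frame"]); save(f,f"pics/{n}0.png",s=1.5)
    print(n,f["origin"],f["vertical_fov"],f["cx"],f["cy"],[k for k in f])
    P=cloud(f); im=f["frame"].astype(int); r=(im[...,0]>120)&(im[...,1]<80)&(im[...,2]<80)&(f["z_map"]>0)
    q=P[r]; print(r.sum(),np.percentile(q,[2,50,98],axis=0).round(3))
print(arm.observe())
E
```

```text
scene [1.49915511 0.08323996 1.27744896] 51.87579374589937 249.90277697424898 186.62705980529935 ['frame', 'z_map', 'vertical_fov', 'cx', 'cy', 'origin', 'attitude']
1894 [[-1.892 -1.109 -0.684]
 [ 0.646 -0.984 -0.208]
 [ 0.858  2.059  0.144]]
top [0.46312013 0.01422765 1.44117555] 50.80353785844176 251.52312978104487 191.68354624525995 ['frame', 'z_map', 'vertical_fov', 'cx', 'cy', 'origin', 'attitude']
1856 [[ 0.495 -1.046 -0.22 ]
 [ 0.727 -1.003 -0.211]
 [ 0.91   0.544  0.138]]
{'time': 0.1, 'joint_positions': array([ 7.05092365e+01,  2.02582736e+01,  9.36256466e+01,  7.29609186e-04,
        6.61879466e+01, -1.37851281e-01]), 'joint_velocities': array([ 0.08830911, -0.0006145 , -0.15774681,  0.04104934, -0.09829828,
        0.0334745 ]), 'joint_efforts': array([-1.29359712e-03, -6.06353331e+01, -3.42821181e+01,  9.65628089e-06,
        3.95106807e-03, -3.17794661e-05]), 'ee_pos': array([0.20697048, 0.5892738 , 0.23063321]), 'eef_rot': array([[-9.43493612e-01,  3.31390433e-01, -4.29490269e-04],
       [ 3.31390711e-01,  9.43492876e-01, -1.17854817e-03],
       [ 1.46614224e-05, -1.25428175e-03, -9.99999213e-01]]), 'wrist_force': array([-0.13136921, -0.10298455,  0.69560836]), 'moment': array([ 0.00941217, -0.0547932 , -0.02004101]), 'grip_force': 0.0, 'grip_width': 0.08573516491102928}
```

View pics/top0.png

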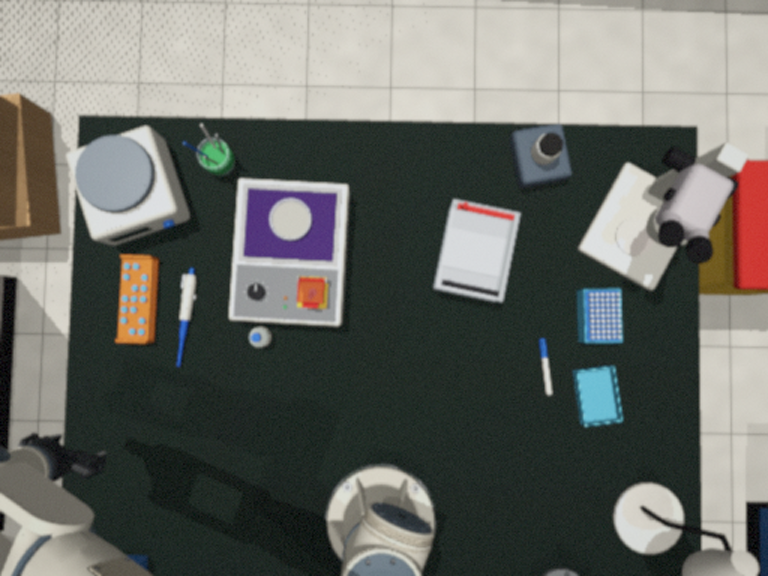

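View pics/scene0.png

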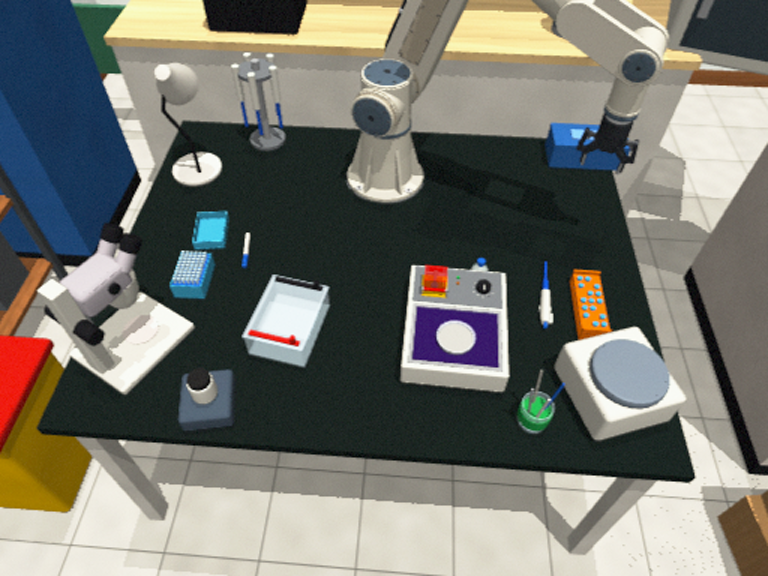

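The top view has world +x up and +y left. The instrument sits at about (290,253) with its guard at (312,292), the dial at (256,291) and the bottle at (260,337), yawed a few degrees. Next I'll fit its pose.

```bash
python3 - <<'E'
from h import *
d=np.load("top.npz"); P=d["P"]; im=d["im"].astype(int)
m=(abs(P[...,2]-.088)<.008)&(P[...,0]>.3)&(P[...,1]<.5)&(P[...,1]>0.02)
n,l,s,c=cv2.connectedComponentsWithStats(m.astype(np.uint8)); k=1+s[1:,4].argmax()
q=P[l==k]; print(len(q),np.median(q[:,2]))
r=cv2.minAreaRect((q[:,:2]*1000).astype(np.float32)); print(r,cv2.boxPoints(r))
R=(im[...,0]>120)&(im[...,1]<90)&(im[...,2]<90)&(P[...,2]>.1)&(P[...,2]<.2)&(P[...,1]>0)&(P[...,0]>.2)
g=P[R]; print("guard",len(g),np.percentile(g,[2,50,98],axis=0))
E
```

```text
5844 0.0886659059008581
((615.748779296875, 219.41140747070312), (250.46778869628906, 320.1569519042969), 87.90159606933594) [[451.1921  100.12292]
 [771.13434  88.40008]
 [780.3054  338.6999 ]
 [460.36322 350.42273]]
guard 98 [[0.49119802 0.13490519 0.11801992]
 [0.51974096 0.15871854 0.13985532]
 [0.54907971 0.18355088 0.14800628]]
```

Request:
drive_tool([
  [-0.025, -0.021, -0.01, 0, 0, 0, 0],
  [-0.025, -0.021, -0.01, 0, 0, 0, 0],
  [-0.025, -0.021, -0.01, 0, 0, 0, 0],
  [-0.025, -0.021, -0.01, 0, 0, 0, 0],
  [-0.025, -0.021, -0.01, 0, 0, 0, 0],
  [-0.025, -0.021, -0.01, 0, 0, 0, 0],
  [-0.025, -0.021, -0.01, 0, 0, 0, 0],
  [-0.025, -0.021, 0, 0, 0, 0, 0],
  [-0.025, -0.021, 0, 0, 0, 0, 0],
  [-0.025, -0.021, 0, 0, 0, 0, 0],
], newtons=20)

```text
time: 1.1
ee_pos: [0.3737, 0.3074, 0.3012]
eef_rot: [[-0.944, 0.331, -0.0], [0.331, 0.944, -0.0], [0.0, -0.0, -1.0]]
wrist_force: [0.6, 1.3, -0.0]
grip_width: -0.0003
grip_force: 0.0
```

Request:
drive_tool([
  [-0.025, -0.021, 0, 0, 0, 0, 0],
  [-0.025, -0.021, 0, 0, 0, 0, 0],
  [-0.025, -0.021, 0, 0, 0, 0, 0],
  [-0.025, -0.021, 0, 0, 0, 0, 0],
  [-0.02, -0.021, 0, 0, 0, 0, 0],
  [0, 0, 0, 0, 0, -6, 0],
  [0, 0, 0, 0, 0, -6, 0],
  [0, 0, 0, 0, 0, -5.3, 0],
  [0, 0, 0, 0, 0, 0, 0],
])

```text
time: 2.0
ee_pos: [0.4516, 0.1696, 0.301]
eef_rot: [[-0.999, 0.035, -0.001], [0.035, 0.999, -0.0], [0.001, -0.0, -1.0]]
wrist_force: [0.5, 0.2, 0.5]
grip_width: -0.0001
grip_force: 0.0
```

Request:
drive_tool([
  [0, 0, 0, 0, -7, 0, 0],
  [0, 0, 0, 0, -7, 0, 0],
  [0, 0, 0, 0, -7, 0, 0],
  [0, 0, 0, 0, -7, 0, 0],
  [0, 0, 0, 0, -7, 0, 0],
  [0, 0, 0, 0, -7, 0, 0],
  [0, 0, 0, 0, -8, 0, 0],
  [0, 0, 0, 0, 0, 0, 0],
])

```text
time: 2.8
ee_pos: [0.4508, 0.1651, 0.2983]
eef_rot: [[-0.706, 0.048, 0.707], [0.026, 0.999, -0.042], [-0.708, -0.011, -0.706]]
wrist_force: [-0.6, 0.5, -0.5]
grip_width: 0.0001
grip_force: 0.0
```

```bash
python3 - <<'E'
from h import *
f=grab_frame("scene"); save(f,"pics/s1.png",(230,0,400,270),2.2)
f=grab_frame("wrist"); save(f,"pics/w1.png",None,1.2)
s=arm.observe(); print(s["joint_positions"].round(1),s["ee_pos"],s["eef_rot"].round(3))
E
```

```text
[ 40.2 -11.6 133.1 -55.3  36.2  -7.6] [0.45210045 0.16606458 0.29970324] [[-0.708  0.047  0.705]
 [ 0.025  0.999 -0.04 ]
 [-0.706 -0.011 -0.708]]
```

View pics/w1.png

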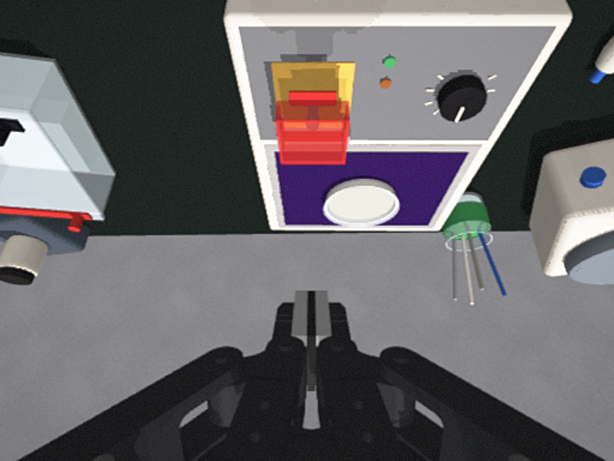

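View pics/s1.png

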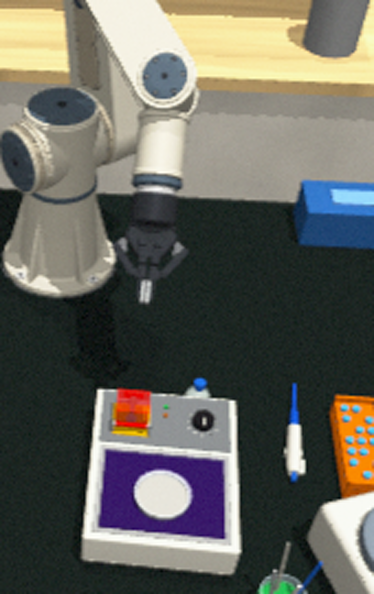

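The wrist view is upside down, with the fingers at bottom centre. It shows the red guard at (313,130), its opaque lip at (313,98) and the dial at (460,98). The scene view shows the tool tilted 45° in front of the instrument. I'll descend in front of the guard and measure the lip.

Request:
drive_tool([
  [0.0113, 0, 0.0113, 0, 0, 0, 0],
  [0.0113, 0, 0.0113, 0, 0, 0, 0],
  [0.0113, 0, 0.0113, 0, 0, 0, 0],
  [0.0113, 0, 0.0113, 0, 0, 0, 0],
  [0.0113, 0, 0.0113, 0, 0, 0, 0],
  [0.0113, 0, 0.0113, 0, 0, 0, 0],
  [0.0113, 0, 0.0113, 0, 0, 0, 0],
  [0.0113, 0, 0.0113, 0, 0, 0, 0],
  [0.0113, 0, 0.0113, 0, 0, 0, 0],
  [0.0113, 0, 0.0113, 0, 0, 0, 0],
])

```text
time: 3.9
ee_pos: [0.4409, 0.1725, 0.1873]
eef_rot: [[-0.752, 0.062, 0.656], [0.03, 0.998, -0.06], [-0.658, -0.025, -0.752]]
wrist_force: [-0.4, -0.5, 0.3]
grip_width: 0.0001
grip_force: 0.0
```

```bash
python3 - <<'E'
from h import *
f=grab_frame("wrist"); save(f,"pics/w2.png",None,1.2); P=cloud(f); im=f["frame"].astype(int)
R=(im[...,0]>110)&(im[...,1]<90)&(im[...,2]<90)&(P[...,2]>.1)&(P[...,2]<.2)&(abs(P[...,1]-.16)<.06)&(P[...,0]>.4)
q=P[R]; print(len(q),np.percentile(q,[1,5,50,95,99],axis=0).round(4))
a=np.percentile(q[:,0],1); L=q[q[:,0]<a+.009]; print(np.percentile(L,[1,50,99],axis=0).round(4))
top=P[(abs(P[...,2]-.088)<.006)&(P[...,0]>.46)]; print(np.median(top[:,2]))
s=arm.observe(); print(f["origin"],s["joint_positions"].round(1),s["ee_pos"],s["eef_rot"].round(3))
E
```

```text
2819 [[0.4878 0.1362 0.1201]
 [0.4895 0.1387 0.1215]
 [0.4992 0.1618 0.138 ]
 [0.532  0.1871 0.1414]
 [0.5427 0.1895 0.1416]]
[[0.428  0.1374 0.1197]
 [0.491  0.1628 0.1218]
 [0.4968 0.1802 0.1838]]
0.08762419406621509
[0.28671888 0.18339514 0.24207879] [ 41.5   1.8 138.4 -74.2  29.8  18.3] [0.4403954  0.17255768 0.1863611 ] [[-0.753  0.062  0.655]
 [ 0.03   0.998 -0.06 ]
 [-0.657 -0.026 -0.753]]
```

View pics/w2.png

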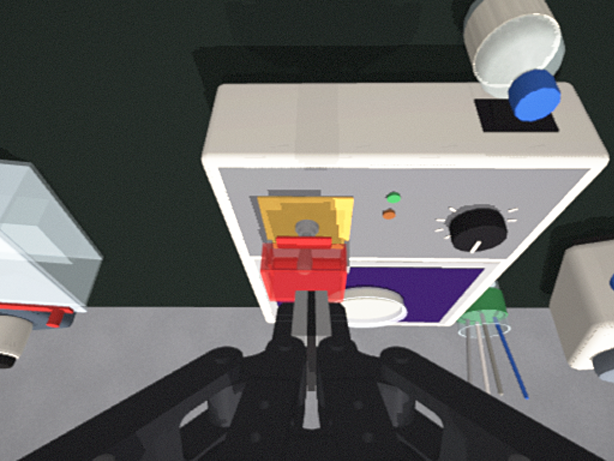

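The wrist view shows the lip at (303,243), the toggle as a grey circle at (307,228), and the bottle cap at (534,94). The lip's front edge is at x≈0.489, y≈0.163, z≈0.120, which agrees with the box fit. Joint 4 has reached its limit, so I need a more radial heading. I'll fit the wrist geometry quickly and choose one.

```bash
cat > k.py <<'E'
from h import *
from scipy.spatial.transform import Rotation as Ro
from scipy.optimize import least_squares
L=.34; D=[((20.258,93.626),(.207,.5893,.2306),(0,0,-1)),((-11.6,133.1),(.4521,.16606,.2997),(.705,-.04,-.708)),((1.8,138.4),(.4404,.17256,.18636),(.655,-.06,-.753))]
def arm2(q,p):
    a,b=np.radians(q[0]),np.radians(q[0]+q[1]); d1,a2,e,d4=p
    return np.array([a2*np.sin(a)+e*np.cos(b)*-1+d4*np.sin(b), d1+a2*np.cos(a)+e*np.sin(b)+d4*np.cos(b)])
def W(t,z): w=np.array(t)-L*np.array(z); return w
f=lambda p:np.concatenate([arm2(q,p)-[np.hypot(*W(t,z)[:2]),W(t,z)[2]] for q,t,z in D])
S=least_squares(f,[.35,.5,0,.5]); p=S.x
def tgt(x,y,z,a,h):
    a,h=np.radians([a,h]); Z=np.array([np.cos(a)*np.cos(h),np.cos(a)*np.sin(h),-np.sin(a)]); w=W((x,y,z),Z)
    r=np.hypot(*w[:2]); q1=np.arctan2(w[1],w[0])
    s=least_squares(lambda q:arm2(q,p)-[r,w[2]],[0,130]); b=np.radians(sum(s.x))
    e=np.array([np.cos(q1),np.sin(q1),0]); l=np.array([-e[1],e[0],0]); F=np.sin(b)*e+[0,0,np.cos(b)]; U=np.cos(b)*e-[0,0,np.sin(b)]
    q5=np.degrees(np.arccos(F@Z)); q4=np.degrees(np.arctan2(Z@l,Z@U))
    return (np.degrees(q1).round(),s.x.round(),q4.round(),q5.round(),s.cost<1e-6,r.round(3))
E
python3 - <<'E'
from k import *
print(p,S.fun.round(4))
print(tgt(.4521,.166,.2997,45,-3.2),tgt(.4404,.17256,.18636,49,-5.2))
for a in (40,45,50):
  for h in (5,10,15): print(a,h,tgt(.44,.155,.10,a,h),tgt(.505,.162,.12,a,h))
E
```

```text
[ 0.29163659  0.56559072 -0.05583533  0.49364775] [ 0.      0.0007 -0.0002 -0.0003 -0.     -0.0004]
(np.float64(40.0), array([-12., 133.]), np.float64(-55.0), np.float64(36.0), np.True_, np.float64(0.278)) (np.float64(41.0), array([  2., 138.]), np.float64(-74.0), np.float64(30.0), np.True_, np.float64(0.291))
40 5 (np.float64(36.0), array([ 22., 150.]), np.float64(-145.0), np.float64(44.0), np.True_, np.float64(0.224)) (np.float64(30.0), array([ 19., 143.]), np.float64(-146.0), np.float64(35.0), np.True_, np.float64(0.282))
40 10 (np.float64(31.0), array([ 22., 151.]), np.float64(-157.0), np.float64(44.0), np.True_, np.float64(0.214)) (np.float64(25.0), array([ 19., 144.]), np.float64(-159.0), np.float64(34.0), np.True_, np.float64(0.275))
40 15 (np.float64(25.0), array([ 22., 152.]), np.float64(-169.0), np.float64(44.0), np.True_, np.float64(0.208)) (np.float64(20.0), array([ 19., 145.]), np.float64(-172.0), np.float64(33.0), np.True_, np.float64(0.27))
45 5 (np.float64(34.0), array([ 17., 148.]), np.float64(-141.0), np.float64(33.0), np.True_, np.float64(0.241)) (np.float64(28.0),
[... 486 characters left out ...]
loat64(22.0), np.True_, np.float64(0.29))
50 5 (np.float64(31.0), array([ 14., 145.]), np.float64(-132.0), np.float64(23.0), np.True_, np.float64(0.261)) (np.float64(26.0), array([ 14., 138.]), np.float64(-124.0), np.float64(17.0), np.True_, np.float64(0.321))
50 10 (np.float64(28.0), array([ 13., 146.]), np.float64(-147.0), np.float64(21.0), np.True_, np.float64(0.253)) (np.float64(23.0), array([ 13., 138.]), np.float64(-142.0), np.float64(14.0), np.True_, np.float64(0.315))
50 15 (np.float64(23.0), array([ 13., 146.]), np.float64(-164.0), np.float64(20.0), np.True_, np.float64(0.249)) (np.float64(20.0), array([ 13., 139.]), np.float64(-165.0), np.float64(12.0), np.True_, np.float64(0.312))
```

```bash
cat >> k.py <<'E'
import itertools
def fk(q,s=(1,1)):
    r,z=arm2(q[1:3],p); c=np.radians(q[0])
    R=(Ro.from_euler("ZYZYZ",[q[0],q[1]+q[2],s[0]*q[3],q[4],s[1]*q[5]+90],degrees=True)).as_matrix()
    return np.array([r*np.cos(c),r*np.sin(c),z])+L*R[:,2],R
lo=np.array([-150.9,-52.94,3.33,-74.26,0,-172.89]); hi=np.array([150.9,120.26,152.33,254.26,154.13,172.89])
def ik(t,R,q0):
    def e(q):
        P,M=fk(q); return np.concatenate([(P-t)*5,Ro.from_matrix(M.T@R).as_rotvec()])
    s=least_squares(e,np.clip(q0,lo+.1,hi-.1),bounds=(lo,hi)); return s.x,s.cost
def pose(a,h,flip):
    a,h=np.radians([a,h]); z=np.array([np.cos(a)*np.cos(h),np.cos(a)*np.sin(h),-np.sin(a)]); y=np.array([-np.sin(h),np.cos(h),0])*(-1 if flip else 1)
    return np.c_[np.cross(y,z),y,z]
def rows(qs):
    out=[]
    for q0,q1 in zip(qs,qs[1:]):
        (a,A),(b,B)=fk(q0),fk(q1)
        out.append((A.T@(b-a)).round(3).tolist()+np.degrees(Ro.from_matrix(A.T@B).as_rotvec()).round(1).tolist()+[0])
    return out
E
python3 - <<'E'
from k import *
for s in itertools.product((1,-1),(1,-1)):
    P,M=fk((41.5,1.8,138.4,-74.2,29.8,18.3),s); P2,M2=fk((40.2,-11.6,133.1,-55.3,36.2,-7.6),s); print(s,P.round(3),M.round(2).tolist(),M2.round(2).tolist())
for fl in (0,1):
  for h in (5,12):
    q,c=ik(np.array([.44,.167,.16]),pose(45,h,fl),[28,10,140,200,33,-76 if fl else 100]); print(fl,h,q.round(1),c)
    q,c=ik(np.array([.51,.165,.125]),pose(45,h,fl),q); print(q.round(1),c)
E
```

```text
Traceback (most recent call last):
  File "k.py", line 21, in fk
    R=(Ro.from_euler("ZYZYZ",[q[0],q[1]+q[2],s[0]*q[3],q[4],s[1]*q[5]+90],degrees=True)).as_matrix()
       ~~~~~~~~~~~~~^^^^^^^^^^^^^^^^^^^^^^^^^^^^^^^^^^^^^^^^^^^^^^^^^^^^^^^^^^^^^^^^^^^
  File "scipy/spatial/transform/_rotation.pyx", line 1413, in scipy.spatial.transform._rotation.Rotation.from_euler
ValueError: Expected axis specification to be a non-empty string of upto 3 characters, got ZYZYZ
```

```bash
sed -i 's/R=(Ro.from_euler("ZYZYZ".*/R=(Ro.from_euler("ZYZ",[q[0],q[1]+q[2],s[0]*q[3]],degrees=True)*Ro.from_euler("YZ",[q[4],s[1]*q[5]+90],degrees=True)).as_matrix()/' k.py
python3 - <<'E'
from k import *
for s in itertools.product((1,-1),(1,-1)):
    P,M=fk((41.5,1.8,138.4,-74.2,29.8,18.3),s); P2,M2=fk((40.2,-11.6,133.1,-55.3,36.2,-7.6),s); print(s,P.round(3),M.round(2).tolist(),M2.round(2).tolist())
for fl in (0,1):
  for h in (5,12):
    q,c=ik(np.array([.44,.167,.16]),pose(45,h,fl),[28,10,140,200,33,-76 if fl else 100]); print(fl,h,q.round(1),c)
    q,c=ik(np.array([.51,.165,.125]),pose(45,h,fl),q); print(q.round(1),c)
E
```

```text
(1, 1) [0.441 0.173 0.186] [[-0.75, 0.06, 0.66], [0.03, 1.0, -0.06], [-0.66, -0.03, -0.75]] [[-0.71, 0.05, 0.7], [0.03, 1.0, -0.04], [-0.71, -0.01, -0.71]]
(1, -1) [0.441 0.173 0.186] [[-0.64, -0.4, 0.66], [-0.57, 0.82, -0.06], [-0.51, -0.41, -0.75]] [[-0.67, 0.23, 0.7], [0.29, 0.96, -0.04], [-0.68, 0.18, -0.71]]
(-1, 1) [0.225 0.416 0.186] [[0.65, 0.76, 0.02], [0.57, -0.5, 0.66], [0.51, -0.41, -0.75]] [[-0.17, 0.98, 0.08], [0.71, 0.07, 0.7], [0.68, 0.18, -0.71]]
(-1, -1) [0.225 0.416 0.186] [[0.06, 1.0, 0.02], [0.75, -0.06, 0.66], [0.66, -0.03, -0.75]] [[0.09, 0.99, 0.08], [0.7, -0.12, 0.7], [0.71, -0.01, -0.71]]
0 5 [ 36.1   4.9 144.9 245.3  23.7  49.8] 7.966727443948285e-22
[ 28.   15.4 139.8 223.3  23.8  66. ] 5.692793265732726e-19
0 12 [ 29.7   3.8 146.2 223.1  18.4  61.1] 3.9663377508900273e-19
[ 22.7  14.9 140.8 201.   21.5  77.9] 1.801851499072349e-30
1 5 [  36.1    4.9  144.9  245.3   23.7 -130.2] 1.9523910803429812e-20
[  28.    15.4  139.8  223.3   23.8 -114. ] 1.1055077748898795e-17
1 12 [  29.7    3.8  146.2  223.1   18.4 -118.9] 6.576840178752004e-24
[  22.7   14.9  140.8  201.    21.5 -102.1] 2.709205975351819e-29
```

The model matches the arm's readings. I'll plan a raised loop of joint 4 the other way round, to about 223°, which also puts the camera on top.

```bash
python3 - <<'E'
from k import *
q0=np.array([41.5,1.8,138.4,-74.2,29.8,18.3]); 
A=np.array([40,-13,127,-60,32,5.]); B=np.array([32,-13,127,213,32,-110.])
T,c=ik(np.array([.435,.167,.17]),pose(45,12,1),B); print(T.round(1))
lin=lambda a,b,n:[a+(b-a)*i/n for i in range(1,n+1)]
qs=[q0]+lin(q0,A,4)+lin(A,B,25)+lin(B,T,5)
P=np.array([fk(q)[0] for q in qs]); print("zmin",P[:,2].min(),P[[4,10,17,24,29,34]].round(2).tolist())
for r in rows(qs): print(r)
r=np.array(rows(qs)); print(np.linalg.norm(r[:,:3],axis=1).max(),np.linalg.norm(r[:,3:6],axis=1).max())
E
```

```text
[  30.4    1.4  146.2  229.9   16.9 -125.5]
zmin 0.17000000000000282 [[0.5, 0.22, 0.39], [0.38, 0.32, 0.31], [0.34, 0.47, 0.45], [0.49, 0.41, 0.63], [0.58, 0.25, 0.61], [0.44, 0.17, 0.17]]
[-0.047, 0.016, -0.021, -2.2, -3.1, 3.2, 0]
[-0.047, 0.017, -0.023, -2.3, -3.0, 3.1, 0]
[-0.047, 0.017, -0.026, -2.4, -2.9, 3.0, 0]
[-0.047, 0.018, -0.028, -2.6, -2.8, 3.0, 0]
[0.033, -0.003, -0.001, 0.5, 5.7, 4.9, 0]
[0.032, 0.0, -0.001, 0.0, 5.7, 4.9, 0]
[0.032, 0.003, -0.001, -0.5, 5.6, 4.9, 0]
[0.031, 0.006, -0.001, -1.0, 5.5, 4.9, 0]
[0.03, 0.009, -0.001, -1.5, 5.4, 4.9, 0]
[0.029, 0.012, -0.002, -1.9, 5.3, 4.9, 0]
[0.028, 0.015, -0.002, -2.4, 5.1, 4.9, 0]
[0.026, 0.018, -0.002, -2.9, 4.8, 4.9, 0]
[0.025, 0.02, -0.002, -3.3, 4.6, 4.9, 0]
[0.023, 0.023, -0.002, -3.7, 4.3, 4.9, 0]
[0.021, 0.025, -0.002, -4.1, 4.0, 4.9, 0]
[0.019, 0.027, -0.002, -4.4, 3.7, 4.8, 0]
[0.017, 0.029, -0.003, -4.8, 3.3, 4.8, 0]
[0.015, 0.031, -0.003, -5.1, 2.9, 4.8, 0]
[0.013, 0.033, -0.003, -5.3, 2.5, 4.8, 0]
[0.01, 0.034, -0.003, -5.5, 2.1, 4.7, 0]
[0.008, 0.035, -0.003, -5.7, 1.7, 4.7, 0]
[0.005, 0.036, -0.003, -5.9, 1.3, 4.7, 0]
[0.003, 0.037, -0.003, -6.0, 0.9, 4.7, 0]
[0.001, 0.037, -0.002, -6.1, 0.4, 4.6, 0]
[-0.002, 0.038, -0.002, -6.1, -0.0, 4.6, 0]
[-0.004, 0.038, -0.002, -6.1, -0.4, 4.6, 0]
[-0.007, 0.037, -0.002, -6.0, -0.9, 4.6, 0]
[-0.009, 0.037, -0.002, -5.9, -1.3, 4.6, 0]
[-0.011, 0.036, -0.002, -5.8, -1.7, 4.6, 0]
[-0.098, 0.022, -0.011, -1.9, -9.7, -2.1, 0]
[-0.097, 0.02, -0.009, -1.6, -9.7, -1.9, 0]
[-0.095, 0.019, -0.007, -1.4, -9.6, -1.7, 0]
[-0.093, 0.017, -0.006, -1.1, -9.6, -1.5, 0]
[-0.091, 0.015, -0.005, -0.9, -9.5, -1.2, 0]
0.10103959619871807 10.104949282406121
```

Request:
drive_tool([
  [-0.042, 0.015, -0.02, -2, -3, 3, 0],
  [-0.042, 0.015, -0.022, -2, -3, 3, 0],
  [-0.042, 0.015, -0.024, -2.5, -3, 3, 0],
  [-0.042, 0.015, -0.025, -2.5, -3, 3, 0],
  [0.033, -0.003, -0.001, 0.5, 5.7, 4.9, 0],
  [0.032, 0, -0.001, 0, 5.7, 4.9, 0],
  [0.032, 0.003, -0.001, -0.5, 5.6, 4.9, 0],
  [0.031, 0.006, -0.001, -1, 5.5, 4.9, 0],
  [0.03, 0.009, -0.001, -1.5, 5.4, 4.9, 0],
  [0.029, 0.012, -0.002, -1.9, 5.3, 4.9, 0],
])

```text
time: 4.95
ee_pos: [0.3671, 0.3107, 0.2883]
eef_rot: [[-0.806, 0.425, 0.413], [0.576, 0.723, 0.38], [-0.137, 0.544, -0.828]]
wrist_force: [-0.3, -0.8, -0.2]
grip_width: -0.0001
grip_force: 0.0
```

Request:
drive_tool([
  [0.028, 0.015, -0.002, -2.4, 5.1, 4.9, 0],
  [0.026, 0.018, -0.002, -2.9, 4.8, 4.9, 0],
  [0.025, 0.02, -0.002, -3.3, 4.6, 4.9, 0],
  [0.023, 0.023, -0.002, -3.7, 4.3, 4.9, 0],
  [0.021, 0.025, -0.002, -4.1, 4, 4.9, 0],
  [0.019, 0.027, -0.002, -4.4, 3.7, 4.8, 0],
  [0.017, 0.029, -0.003, -4.8, 3.3, 4.8, 0],
  [0.015, 0.031, -0.003, -5.1, 2.9, 4.8, 0],
  [0.013, 0.033, -0.003, -5.3, 2.5, 4.8, 0],
  [0.01, 0.034, -0.003, -5.5, 2.1, 4.7, 0],
])

```text
time: 5.95
ee_pos: [0.3842, 0.4688, 0.5206]
eef_rot: [[-0.474, 0.763, 0.44], [0.365, -0.284, 0.887], [0.801, 0.581, -0.144]]
wrist_force: [1.4, -0.2, 0.5]
grip_width: -0.0002
grip_force: 0.0
```

Request:
drive_tool([
  [0.008, 0.035, -0.003, -5.7, 1.7, 4.7, 0],
  [0.005, 0.036, -0.003, -5.9, 1.3, 4.7, 0],
  [0.003, 0.037, -0.003, -6, 0.9, 4.7, 0],
  [0.001, 0.037, -0.002, -6.1, 0.4, 4.6, 0],
  [-0.002, 0.038, -0.002, -6.1, 0, 4.6, 0],
  [-0.004, 0.038, -0.002, -6.1, -0.4, 4.6, 0],
  [-0.007, 0.037, -0.002, -6, -0.9, 4.6, 0],
  [-0.009, 0.037, -0.002, -5.9, -1.3, 4.6, 0],
  [-0.011, 0.036, -0.002, -5.8, -1.7, 4.6, 0],
  [0, 0, 0, 0, 0, 0, 0],
])

```text
time: 6.95
ee_pos: [0.5698, 0.2399, 0.5908]
eef_rot: [[-0.017, 0.263, 0.965], [-0.175, -0.951, 0.256], [0.984, -0.164, 0.062]]
wrist_force: [-0.5, 1.1, -0.3]
grip_width: 0.0002
grip_force: 0.0
```

```bash
cat > plan.py <<'E'
import sys
from k import *
# plan.py x y z a h n : joint-interpolated rows from here
x,y,z,a,h=map(float,sys.argv[1:6]); n=int(sys.argv[6])
s=arm.observe(); q=s["joint_positions"]; P,M=fk(q); print(q.round(1),s["ee_pos"].round(4),(P-s["ee_pos"]).round(4),s["eef_rot"].round(3).tolist())
T,c=ik(np.array([x,y,z]),pose(a,h,1),q); print(T.round(1),c)
qs=[q+(T-q)*i/n for i in range(n+1)]
print("zmin",min(fk(k)[0][2] for k in qs))
for r in rows(qs): print(r)
E
python3 plan.py .43 .167 .17 45 12 12
```

```text
[  32.1  -13.2  130.3  211.1   35.  -108. ] [0.5698 0.2399 0.5908] [-0.0008 -0.0013 -0.0023] [[-0.017, 0.263, 0.965], [-0.175, -0.951, 0.256], [0.984, -0.164, 0.062]]
[  31.     1.   146.6  231.1   17.2 -126.1] 1.5385689513441986e-20
zmin 0.16999999999354162
[-0.039, 0.009, -0.003, -0.9, -4.1, -0.9, 0]
[-0.039, 0.008, -0.002, -0.8, -4.1, -0.9, 0]
[-0.039, 0.008, -0.002, -0.7, -4.1, -0.8, 0]
[-0.038, 0.007, -0.002, -0.7, -4.1, -0.8, 0]
[-0.038, 0.007, -0.001, -0.6, -4.0, -0.8, 0]
[-0.038, 0.007, -0.001, -0.6, -4.0, -0.7, 0]
[-0.037, 0.006, -0.001, -0.5, -4.0, -0.7, 0]
[-0.037, 0.006, -0.0, -0.4, -4.0, -0.7, 0]
[-0.037, 0.005, -0.0, -0.4, -4.0, -0.6, 0]
[-0.036, 0.005, 0.0, -0.3, -4.0, -0.6, 0]
[-0.036, 0.005, 0.0, -0.3, -3.9, -0.5, 0]
[-0.036, 0.004, 0.0, -0.2, -3.9, -0.5, 0]
```

The joint 4 loop is done. I'll descend in front of the guard.

Request:
drive_tool([
  [-0.039, 0.009, -0.003, -0.9, -4.1, -0.9, 0],
  [-0.039, 0.008, -0.002, -0.8, -4.1, -0.9, 0],
  [-0.039, 0.008, -0.002, -0.7, -4.1, -0.8, 0],
  [-0.038, 0.007, -0.002, -0.7, -4.1, -0.8, 0],
  [-0.038, 0.007, -0.001, -0.6, -4, -0.8, 0],
  [-0.038, 0.007, -0.001, -0.6, -4, -0.7, 0],
  [-0.037, 0.006, -0.001, -0.5, -4, -0.7, 0],
  [-0.037, 0.006, 0, -0.4, -4, -0.7, 0],
])

```text
time: 7.75
ee_pos: [0.5086, 0.201, 0.2905]
eef_rot: [[0.486, 0.207, 0.849], [0.07, -0.978, 0.198], [0.871, -0.037, -0.49]]
wrist_force: [0.1, 0.2, 0.1]
grip_width: -0.0
grip_force: 0.0
```

Request:
drive_tool([
  [-0.037, 0.005, 0, -0.4, -4, -0.6, 0],
  [-0.036, 0.005, 0, -0.3, -4, -0.6, 0],
  [-0.036, 0.005, 0, -0.3, -3.9, -0.5, 0],
  [-0.036, 0.004, 0, -0.2, -3.9, -0.5, 0],
  [0, 0, 0, 0, 0, 0, 0],
])

```text
time: 8.25
ee_pos: [0.4291, 0.1667, 0.1709]
eef_rot: [[0.694, 0.213, 0.688], [0.156, -0.977, 0.145], [0.703, 0.006, -0.711]]
wrist_force: [0.0, -0.1, 0.6]
grip_width: 0.0
grip_force: 0.0
```

```bash
python3 plan.py .445 .166 .101 45 12 6; python3 - <<'E'
from h import *
f=grab_frame("wrist"); save(f,"pics/w3.png",None,1.2)
E
```

```text
[  30.8    0.8  146.5  232.3   16.7 -127.9] [0.4291 0.1667 0.1709] [ 0.0005 -0.0007 -0.001 ] [[0.694, 0.213, 0.688], [0.156, -0.977, 0.145], [0.703, 0.006, -0.711]]
[ 28.9  17.  147.9 203.7  30.8 -98.5] 8.482406609848277e-32
zmin 0.10100000000000003
[-0.006, 0.006, 0.011, -1.0, -0.0, -0.1, 0]
[-0.006, 0.004, 0.011, -0.6, 0.1, -0.1, 0]
[-0.006, 0.001, 0.01, -0.2, 0.1, -0.0, 0]
[-0.006, -0.001, 0.01, 0.2, 0.1, 0.1, 0]
[-0.007, -0.003, 0.009, 0.6, 0.1, 0.2, 0]
[-0.008, -0.005, 0.009, 1.0, -0.1, 0.3, 0]
```

View pics/w3.png

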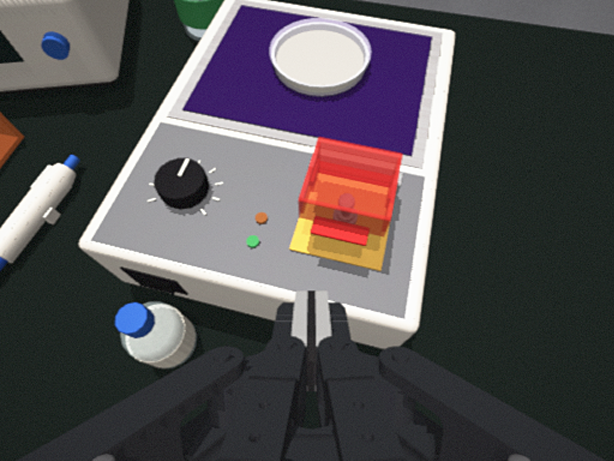

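The wrist view is upright now. It shows the guard at (350,190), lip at (340,233), toggle at (346,210), dial at (182,183) and the bottle at (135,320), clear to the left. The fingertips at (312,295) are lined up just short of the guard. I'll lower in front of the lip, then slide under it.

Request:
drive_tool([
  [-0.0054, 0.0006, 0.0087, 0, 0, 0, 0],
  [-0.0054, 0.0006, 0.0087, 0, 0, 0, 0],
  [-0.0054, 0.0006, 0.0087, 0, 0, 0, 0],
  [-0.0054, 0.0006, 0.0087, 0, 0, 0, 0],
  [-0.0054, 0.0006, 0.0087, 0, 0, 0, 0],
  [-0.0054, 0.0006, 0.0087, 0, 0, 0, 0],
  [-0.0054, 0.0006, 0.0087, 0, 0, 0, 0],
  [0, 0, 0, 0, 0, 0, 0],
])

```text
time: 9.1
ee_pos: [0.4504, 0.1678, 0.1043]
eef_rot: [[0.688, 0.213, 0.694], [0.153, -0.977, 0.148], [0.709, 0.005, -0.705]]
wrist_force: [0.0, -0.6, -0.2]
grip_width: -0.0
grip_force: 0.0
```

Request:
drive_tool([
  [0.0043, 0.002, 0.0053, 0, 0, 0, 0],
  [0.0043, 0.002, 0.0053, 0, 0, 0, 0],
  [0.0043, 0.002, 0.0053, 0, 0, 0, 0],
  [0.0043, 0.002, 0.0053, 0, 0, 0, 0],
  [0.0043, 0.002, 0.0053, 0, 0, 0, 0],
  [0.0043, 0.002, 0.0053, 0, 0, 0, 0],
  [0, 0, 0, 0, 0, 0, 0],
])

```text
time: 9.8
ee_pos: [0.4928, 0.164, 0.1006]
eef_rot: [[0.688, 0.212, 0.694], [0.153, -0.977, 0.147], [0.709, 0.005, -0.705]]
wrist_force: [-0.2, 0.6, 1.0]
grip_width: -0.0001
grip_force: 0.1
```

```bash
python3 - <<'E'
from h import *
f=grab_frame("wrist"); save(f,"pics/w4.png",None,1.2)
E
```

```text
(no output)
```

View pics/w4.png

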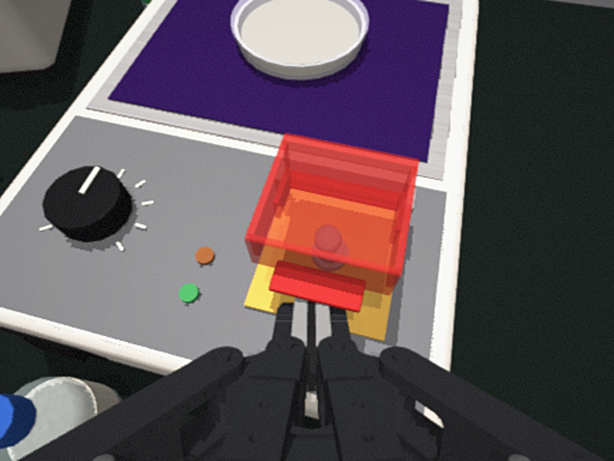

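The fingertips at (313,305) are now centred under the red lip at (316,285), and the toggle is behind it at (329,240). I'll lift straight up.

Request:
drive_tool([
  [0.0026, 0, -0.0026, 0, 0, 0, 0],
  [0.0026, 0, -0.0026, 0, 0, 0, 0],
  [0.0026, 0, -0.0026, 0, 0, 0, 0],
  [0.0026, 0, -0.0026, 0, 0, 0, 0],
  [0.0026, 0, -0.0026, 0, 0, 0, 0],
  [0.0026, 0, -0.0026, 0, 0, 0, 0],
  [0.0026, 0, -0.0026, 0, 0, 0, 0],
  [0, 0, 0, 0, 0, 0, 0],
])

```text
time: 10.65
ee_pos: [0.4918, 0.1643, 0.1268]
eef_rot: [[0.688, 0.212, 0.694], [0.153, -0.977, 0.147], [0.709, 0.005, -0.705]]
wrist_force: [-0.5, 0.5, 1.0]
grip_width: -0.0002
grip_force: 0.2
```

```bash
python3 - <<'E'
from h import *
f=grab_frame("wrist"); save(f,"pics/w5.png",None,1.2)
E
```

```text
(no output)
```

View pics/w5.png

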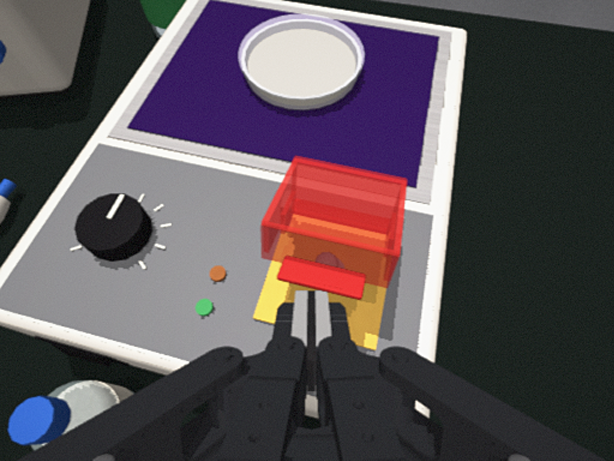

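The fingertips at (312,292) now touch the lip's front edge at (320,278). I'll check in depth whether the guard has actually risen.

```bash
cat > g.py <<'E'
from h import *
f=grab_frame("wrist"); P=cloud(f); im=f["frame"].astype(int)
R=(im[...,0]>110)&(im[...,1]<90)&(im[...,2]<90)&(P[...,2]>.1)&(P[...,2]<.24)&(abs(P[...,1]-.162)<.04)&(P[...,0]>.46)
op=(im[...,0]>170)&(im[...,1]<40)&(im[...,2]<40)&R
n,l,s,c=cv2.connectedComponentsWithStats(R.astype(np.uint8))
for nm,q in(("red",P[R]),("strong",P[op])):
    if len(q): print(nm,len(q)); print(np.percentile(q,[1,10,50,90,99],axis=0).round(4))
E
python3 g.py; python3 - <<'E'
from h import *
f=grab_frame("wrist"); P=cloud(f)
for v in range(200,262,4): print(v,f["frame"][v,266],P[v,266].round(4))
E
```

```text
red 10132
[[0.4958 0.1344 0.1368]
 [0.503  0.1393 0.139 ]
 [0.5181 0.16   0.1471]
 [0.5495 0.1824 0.1539]
 [0.5582 0.1884 0.1555]]
strong 29
[[0.4953 0.1393 0.1383]
 [0.4953 0.146  0.1385]
 [0.496  0.1616 0.1391]
 [0.52   0.1774 0.151 ]
 [0.523  0.1788 0.1536]]
200 [157  71  43] [0.5106 0.1654 0.1521]
204 [157  72  39] [0.5092 0.1651 0.1506]
208 [159  70  39] [0.5093 0.165  0.1461]
212 [131  62  61] [0.5076 0.1647 0.1451]
216 [139  66  67] [0.5068 0.1644 0.1422]
220 [198  42  39] [0.5065 0.1642 0.138 ]
224 [240  57  57] [0.5048 0.1639 0.1368]
228 [242  60  60] [0.5026 0.1634 0.137 ]
232 [240  57  57] [0.4997 0.1629 0.1391]
236 [240  58  55] [0.4973 0.1624 0.1401]
240 [186  35  33] [0.4958 0.1621 0.1385]
244 [185 185 182] [0.4938 0.1616 0.1385]
248 [185 183 180] [0.4909 0.1611 0.1415]
252 [186 182 183] [0.4883 0.1606 0.1435]
256 [186 184 183] [0.4854 0.1601 0.1472]
260 [185 182 180] [0.4831 0.1597 0.1489]
```

The guard is up about 0.28 rad: the lip front is at x=0.495, z=0.138. Now I'll push forward into the toggle, slightly lower.

Request:
drive_tool([
  [0.0013, 0.001, 0.0042, 0, 0, 0, 0],
  [0.0013, 0.001, 0.0042, 0, 0, 0, 0],
  [0.002, 0.0008, 0.0021, 0, 0, 0, 0],
  [0.002, 0.0008, 0.0021, 0, 0, 0, 0],
  [0.002, 0.0008, 0.0021, 0, 0, 0, 0],
  [0.002, 0.0008, 0.0021, 0, 0, 0, 0],
  [0.002, 0.0008, 0.0021, 0, 0, 0, 0],
  [0.002, 0.0008, 0.0021, 0, 0, 0, 0],
  [0, 0, 0, 0, 0, 0, 0],
])

```text
time: 11.7
ee_pos: [0.5182, 0.1629, 0.1219]
eef_rot: [[0.688, 0.212, 0.694], [0.153, -0.977, 0.147], [0.709, 0.005, -0.705]]
wrist_force: [-0.3, -0.2, 0.3]
grip_width: 0.0001
grip_force: 0.1
```

```bash
python3 g.py; python3 - <<'E'
from h import *
f=grab_frame("wrist"); save(f,"pics/w6.png",(180,60,400,290),2.5)
E
```

```text
red 12022
[[0.5054 0.1343 0.1381]
 [0.5115 0.1395 0.1449]
 [0.5242 0.16   0.1534]
 [0.5548 0.1822 0.1619]
 [0.5657 0.1881 0.1638]]
strong 61
[[0.5047 0.1431 0.1503]
 [0.5049 0.1483 0.151 ]
 [0.5056 0.1602 0.1518]
 [0.5238 0.176  0.1618]
 [0.5244 0.1783 0.1628]]
```

View pics/w6.png

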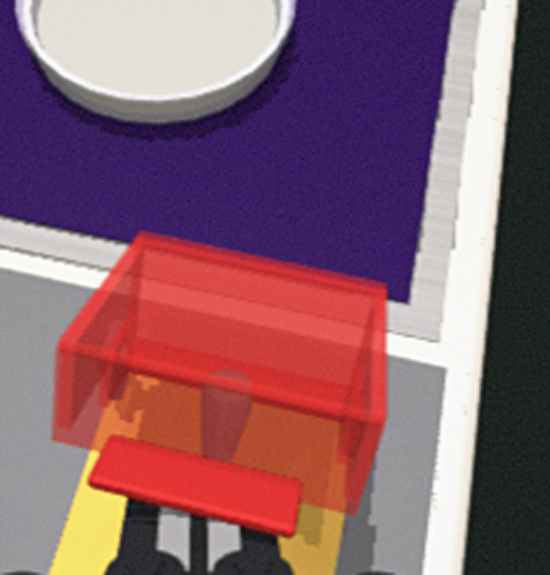

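The guard is held at about 0.5 rad. The toggle shows through it with its tip at about (228,378) in the crop, which is pixel (271,211) in the full frame. I'll compare that with the projected off and on tip positions.

```bash
python3 - <<'E'
from h import *
f=grab_frame("wrist"); F=192/np.tan(np.radians(f["vertical_fov"])/2)
piv=np.array([.5246,.1627,.096]); e=np.array([.9993,-.0366,0])
for t in (-.34,-.1,0,.2,.34):
    w=piv+.042*(np.sin(t)*e+[0,0,np.cos(t)]); c=np.array(f["attitude"]).T@(w-f["origin"]); print(t,f["cx"]+F*c[0]/-c[2],f["cy"]-F*c[1]/-c[2])
E
```

```text
-0.34 255.9276513587461 260.14705689707426
-0.1 261.1011338985076 239.35529651327573
0 263.2347678362853 231.2224790967359
0.2 267.26822916660916 216.59360395399688
0.34 269.80372914108153 207.98254623394635
```

The projection matches "on" at +0.34, so I'll draw back out.

Request:
drive_tool([
  [-0.0034, -0.0012, -0.0034, 0, 0, 0, 0],
  [-0.0034, -0.0012, -0.0034, 0, 0, 0, 0],
  [-0.0034, -0.0012, -0.0034, 0, 0, 0, 0],
  [-0.0034, -0.0012, -0.0034, 0, 0, 0, 0],
  [-0.0034, -0.0012, -0.0034, 0, 0, 0, 0],
  [-0.0034, -0.0012, -0.0034, 0, 0, 0, 0],
  [-0.0034, -0.0012, -0.0034, 0, 0, 0, 0],
  [-0.0055, -0.002, -0.0055, 0, 0, 0, 0],
  [-0.0055, -0.002, -0.0055, 0, 0, 0, 0],
  [-0.0055, -0.002, -0.0055, 0, 0, 0, 0],
])

```text
time: 12.85
ee_pos: [0.458, 0.1648, 0.1214]
eef_rot: [[0.689, 0.212, 0.693], [0.153, -0.977, 0.147], [0.709, 0.005, -0.706]]
wrist_force: [-0.1, 0.1, -1.2]
grip_width: 0.0002
grip_force: 0.0
```

Request:
drive_tool([
  [-0.0055, -0.002, -0.0055, 0, 0, 0, 0],
  [0, 0, -0.008, 0, 0, 0, 0],
  [0, 0, -0.008, 0, 0, 0, 0],
  [0, 0, 0, 0, 0, 0, 0],
  [0, 0, 0, 0, 0, 0, 0],
  [0, 0, 0, 0, 0, 0, 0],
  [0, 0, 0, 0, 0, 0, 0],
  [0, 0, 0, 0, 0, 0, 0],
  [0, 0, 0, 0, 0, 0, 0],
])

```text
time: 13.75
ee_pos: [0.4398, 0.1628, 0.1326]
eef_rot: [[0.689, 0.212, 0.693], [0.153, -0.977, 0.147], [0.709, 0.005, -0.706]]
wrist_force: [0.9, 0.1, -0.2]
grip_width: -0.0001
grip_force: 0.0
```

```bash
python3 g.py; python3 - <<'E'
from h import *
f=grab_frame("wrist"); save(f,"pics/w7.png",None,1.2); F=192/np.tan(np.radians(f["vertical_fov"])/2)
piv=np.array([.5246,.1627,.096]); e=np.array([.9993,-.0366,0])
for t in (-.34,.34):
    w=piv+.042*(np.sin(t)*e+[0,0,np.cos(t)]); c=np.array(f["attitude"]).T@(w-f["origin"]); print(t,1.2*(f["cx"]+F*c[0]/-c[2]),1.2*(f["cy"]-F*c[1]/-c[2]))
E
```

```text
red 6849
[[0.4888 0.1345 0.121 ]
 [0.4965 0.1391 0.1224]
 [0.5121 0.1603 0.1409]
 [0.5419 0.1832 0.1418]
 [0.5483 0.1888 0.1424]]
strong 85
[[0.4882 0.1456 0.1209]
 [0.4888 0.1477 0.1211]
 [0.4967 0.1597 0.122 ]
 [0.4986 0.177  0.1227]
 [0.4992 0.1797 0.1234]]
-0.34 340.04022063561575 172.1753577508202
0.34 350.9784765951585 132.05158325999787
```

View pics/w7.png

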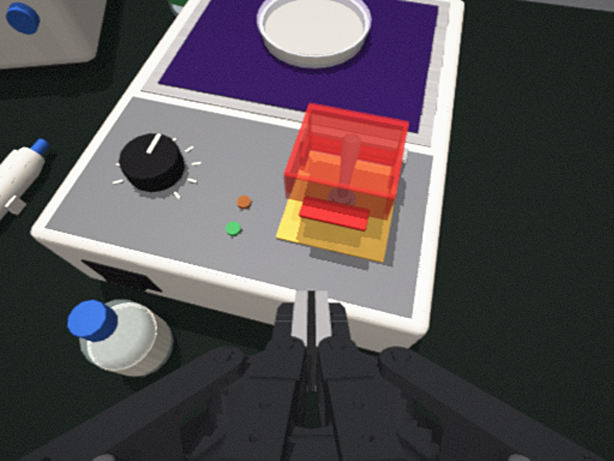

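The guard is shut, with its lip back at x=0.489, z=0.121. The toggle tip at (350,138) matches the "on" projection, and the fingers are clear of everything. I'm handing the job in.

```bash
python3 -c "
from rig import arm
print(arm.finish_job())"
```

```text
the job is handed in; nothing more can be done
None
```

The job is handed in (no verdict was returned): the last look showed the toggle on, the guard shut over it, and the fingers clear, with 13.75 s of the 38 s used.

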